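# Seal the camera dry box

### The job

Stand the desiccant cartridge upright in the empty compartment of the dry box beside the camera core, then lay the lid loosely on the box and let go of it. Then press the lid down one corner at a time, going from corner to corner, until all four spring clips have caught it and it sits flat and sealed on its gasket. Leave the spool, the bottle and the multimeter where they are.

Things in the scene. Friction and masses are not known exactly. Their poses are not given: they have to be found in the camera images.
- box: Dry box, fixed: grey plastic tub, 136 mm (own x) by 190 mm (own y) by 80 mm high, walls 7 mm, floor 5 mm, open on top. Origin: centre of its underside, z up. A camera core (aluminium block, round lens, top 58 mm above the underside) sits in foam in the part at own -y; the part at own +y is the empty compartment.
- box_bay (a point): Centre of the floor of the empty compartment, 5 mm above the box's underside, at own y = +40 mm of the box; axes as the box's. The compartment is 122 mm along the box's x and 96 mm along its y; between it and the camera stands a divider whose top is 35 mm above the underside.
- box_mouth (a point): Centre of the box's mouth, at rim height (80 mm above its underside); axes as the box's. A springy black rubber gasket on the rim stands 4 mm proud. Four black spring clips, 15 mm wide, stand at the short ends at own x = +-54 mm, own y = +-95 mm, up to 94 mm above the underside and out to y = +-105 mm.
- box_clip (a point): Nose of the clip at the box's own +x +y corner (the others mirror it), 85.5 mm above the box's underside, own x 54, y 91 mm. Each nose overhangs the lid's edge by 4 mm and slopes at 45 degrees; pushing that lid corner down with some 10 to 18 N springs it outward until the corner snaps under it and is held.
- cartridge: Desiccant cartridge: perforated aluminium case, 90 mm (own x) by 28 mm (own y) by 55 mm high, about 0.14 kg, standing on the bench. Origin: centre of its underside. It stands in the compartment with its long side along the box's x (either way round), leaving room for fingers on both sides.
- lid: Grey plastic lid, 136 mm (own x) by 190 mm (own y), 0.28 kg, flat on the bench, right way up. Origin: centre of its underside = bottom of the locating rim, 116 by 173 mm, 20 mm deep, that drops into the box's mouth with 1.5 to 3 mm play. Fits either way round; twists a little, so each corner goes down by itself. Origin above the box's underside: 71 mm loose on the clips, 62.5 mm sealed.
- lid_handle (a point): Centre of the bar of the lid's black bow handle, 53 mm above the lid's underside, over its centre; axes as the lid's. The bar is 16 mm wide (own x), 100 mm long (own y) and 12 mm high; its two feet stand at own y = +-44 mm, free between. Under it a raised panel, 56 by 150 mm (x by y), top 28 mm above the underside.
- lid_ln (a point): Press point on top of the lid's 3 mm thick edge flange at its +y, -x corner (lid's own frame), 55 mm (x) and 76 mm (y) from the lid's centre, 23 mm above its underside; clear within 18 mm. Its height above the box's underside: about 94 mm with the lid loose on the clips, 85.5 to 86.3 mm caught under the clip, 84 mm pushed hard down on the gasket.
- lid_lf (a point): Press point on top of the lid's 3 mm thick edge flange at its +y, +x corner (lid's own frame), 55 mm (x) and 76 mm (y) from the lid's centre, 23 mm above its underside; clear within 18 mm. Its height above the box's underside: about 94 mm with the lid loose on the clips, 85.5 to 86.3 mm caught under the clip, 84 mm pushed hard down on the gasket.
- lid_rn (a point): Press point on top of the lid's 3 mm thick edge flange at its -y, -x corner (lid's own frame), 55 mm (x) and 76 mm (y) from the lid's centre, 23 mm above its underside; clear within 18 mm. Its height above the box's underside: about 94 mm with the lid loose on the clips, 85.5 to 86.3 mm caught under the clip, 84 mm pushed hard down on the gasket.
- lid_rf (a point): Press point on top of the lid's 3 mm thick edge flange at its -y, +x corner (lid's own frame), 55 mm (x) and 76 mm (y) from the lid's centre, 23 mm above its underside; clear within 18 mm. Its height above the box's underside: about 94 mm with the lid loose on the clips, 85.5 to 86.3 mm caught under the clip, 84 mm pushed hard down on the gasket.
- spool: Bystander: wire spool standing on the bench, 72 mm diameter, 50 mm high. Origin: centre of its underside.
- bottle: Bystander: white solvent bottle standing on the bench, 52 mm diameter, 135 mm high. Origin: centre of its underside.
- meter: Bystander: black multimeter lying on its back, 165 mm (own x) by 78 mm (own y) by 36 mm, dial to 46 mm. Origin: centre of its underside.

How it is judged:
By the outcome, as a careful person would: the job done as asked, in the order asked, and still so for the second after the job is handed in, with the robot touching nothing.
It also fails if it takes over 67 s, if anything falls off the work surface, if the arm or the gripper's body presses on something with over 40 N, if the wrist force passes 120 N, or if a joint passes its speed limit or range.

### The arm

A 6-joint arm with a two-finger parallel gripper is mounted at the origin on the work surface. World frame = base frame: x ahead of the robot, y to its left, z up, the work surface at z = 0. Lengths are in m, angles in rad, forces in N, time in s.
With the tool pointing down it reaches from about 0.225 to 0.875 m from the base axis. Payload 3.4 kg.
Tool frame: the origin (TCP) lies on the centre line of the jaws, within the pads' length; the fingertips stand 22 mm ahead of it and the grasp point (between the pads) lies 3 mm ahead of it; z points along the fingers, y is the line along which they close (so a half turn about z gives the same grasp; the last joint's range is limited). The gripper opens to 85 mm and grips with 20 to 120 N. Pads are 22 mm wide; open, the fingers measure 114 mm over their backs; the gripper's body (76 mm by 85 mm) begins 54 mm behind the grasp point. The pads swing forward as they close: fully open they stand 13 mm farther back than shut.
Start: joints at [-1.303, 0.276, 1.505, -0, 1.361, -0.121], TCP at [0.218, -0.532, 0.253] pointing down, gripper open.
Joint ranges: [-2.89, 2.89], [-0.75, 2.08], [0.22, 2.7], [-1.18, 4.32], [0.11, 2.71], [-2.7, 2.7]. Speed limits (rad/s): [2.57, 2.57, 3.14, 3.14, 3.14, 3.14].

### API

Orientations are given as a unit quaternion [w, x, y, z].
In Python, from rig import manip gives the robot as it stands.
- The arm moves only by the shell command python3 steer.py 'ROWS' [OPENING] [FORCE]. ROWS is a JSON object whose key "motion" holds a list of rows, 1 to 5 of them, each of 4 numbers: dx, dy, dz in m, then a turn about the tool's z in rad; each row shifts and turns the commanded pose from where the row before left it, along the tool's axes as they then stand; what a row does not reach is not made up. A row lasts 1/12 s, in which the tool goes at most 0.0417 m and 0.125 rad, less where a joint would pass 70% of its speed; a pose out of reach is approached as far as the arm can. OPENING is the finger opening in m, set as the command begins (- or left out keeps the last). The fingers move at their own pace and stop on an object; FORCE is the grip in N (left out, the last holds). Time passes only in rows, so rows that do not move let the fingers close. It prints the time, the measured TCP pose, the force, the opening and the grip force at its end. Input that does not fit is refused with a message, and nothing moves.
- manip.get_state(): the state, without advancing time (a new reading comes with each control period).
- manip.get_image(name): name is "side" or "top"; returns a dict with "img" (420x560x3 uint8, red, green, blue), "camera_matrix" (3x3 intrinsics, pixels), "k1" (the pictures are not rectified: a ray, as slopes to the right and down, at radius r is drawn at 1 + k1 r^2 times it, then the intrinsics apply), "T" (4x4, takes a point from camera to world coordinates). Camera axes: x right, y down, z forward; pixel columns grow to the right and rows downward; lengths in m; the calibration is good to about 2 mm. A picture is of the moment at which its call begins. There is no depth.
- manip.sign_off(): hands the job in; it is judged then, once.
The state is a dict: "clock": time; "qpos": joint angles; "qd": joint speeds; "effort": joint torques, N m; "position": TCP position; "ee_rot": TCP orientation; "contact_force": force on the tool from outside, world axes, zero at the start; "moment": the same for the moment, N m; "width": finger opening in m; "gripper_force": force on a finger pad.
Only numpy, scipy, OpenCV 4.12 (cv2) and the standard library are available. Lean on these libraries where they do the work, as an engineer would, in place of code of your own. Each camera call takes 0.05 s, during which the arm holds its last target. There are 200 camera calls.

## Working session

There is one attempt and no reset: what is moved stays moved. The work goes in short steps, Python scripts to look and compute and a shell command to move; the robot and the scene stay as the last step left them, time stands still between calls to the robot, and variables do not carry over. Pictures are saved under pics/ and viewed, at most 10 in all, crops included, and the job is handed in when it is done.

```bash
ls; mkdir -p pics; python3 - <<'E'
from rig import manip
import cv2
print(manip.get_state())
for n in("side","top"):
    d=manip.get_image(n); cv2.imwrite(f"pics/{n}0.png",d["img"][:,:,::-1]); print(n,d["camera_matrix"],d["k1"],d["T"])
E
```

```text
pics
rig.py
steer.py
{'clock': 0.0, 'qpos': array([-1.30299883e+00,  2.76593032e-01,  1.50617276e+00, -4.65734431e-06,
        1.36071670e+00, -1.21035748e-01]), 'qd': array([-0.00108355,  0.00066271,  0.00125213, -0.0005617 ,  0.00098997,
       -0.00230418]), 'effort': array([-8.91636846e-04, -4.16782594e+01, -2.45807648e+01, -1.30715262e-04,
        1.10842785e-02,  1.46020523e-05]), 'position': array([ 0.21782521, -0.53158851,  0.25242502]), 'ee_rot': array([-9.42210892e-04,  9.81160009e-01,  1.93194575e-01, -7.15477896e-05]), 'contact_force': array([0.04406056, 0.31259417, 0.6685015 ]), 'moment': array([-0.02404367, -0.02112952, -0.01785559]), 'gripper_force': 0.0, 'width': 0.0854846937806538}
side [[533.04710069   0.         275.68082568]
 [  0.         533.04710069 207.66415558]
 [  0.           0.           1.        ]] -0.06866937266519976 [[-0.91446813 -0.25152015  0.31699471  0.1686301 ]
 [-0.40418289  0.52978579 -0.7456294   1.1158494 ]
 [ 0.01960152 -0.80997817 -0.58613236  0.93618013]
 [ 0.          0.          0.          1.        ]]
top [[401.50755336   0.         286.5884701 ]
 [  0.         401.50755336 210.12459724]
 [  0.           0.           1.        ]] 0.014211621107441631 [[-0.01507654 -0.99698271  0.07614577  0.51678666]
 [-0.99981271  0.01595583  0.01095237 -0.00851989]
 [-0.01213429 -0.07596639 -0.99703654  1.21348081]
 [ 0.          0.          0.          1.        ]]
```
View pics/top0.png

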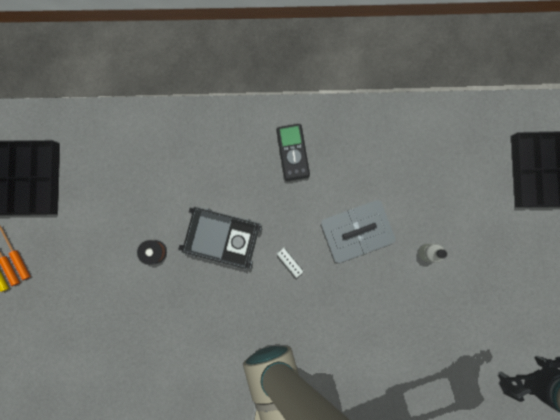

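View pics/side0.png

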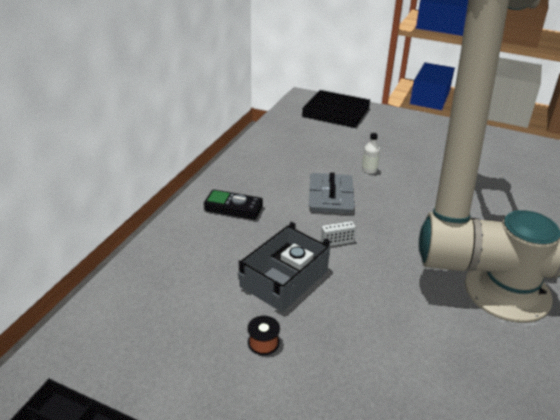

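The top view shows the box at about (222,238) with its empty compartment on the left, the cartridge at (290,262), the lid at (358,232) and the meter at (293,153). The spool is at (152,252) and the bottle at (432,254). The side view shows the same layout, with the box at (285,265), cartridge at (338,233) and lid at (331,193). I'll enlarge both for corner measurements.

```bash
python3 - <<'E'
import cv2
t=cv2.imread("pics/top0.png")[190:290,170:410]; cv2.imwrite("pics/tc.png",cv2.resize(t,(792,330),interpolation=cv2.INTER_CUBIC))
t=cv2.imread("pics/side0.png")[165:315,225:375]; cv2.imwrite("pics/sc.png",cv2.resize(t,(600,600),interpolation=cv2.INTER_CUBIC))
E
```

View pics/tc.png

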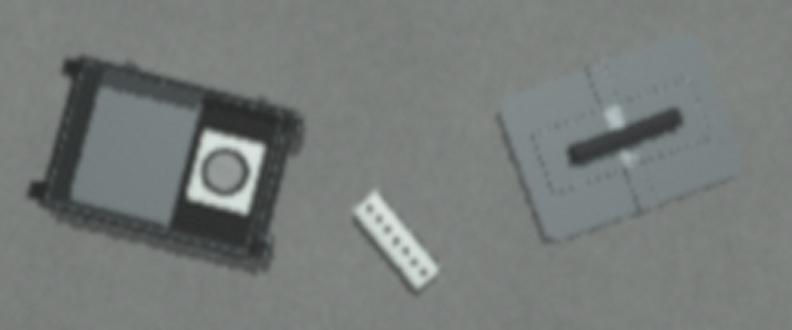

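View pics/sc.png

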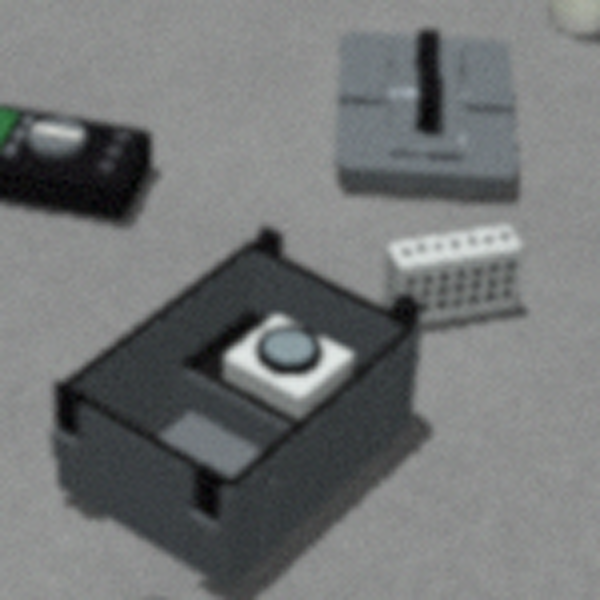

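The top crop shows the clip tips at (73,68), (38,190), (295,125) and (262,250), the four cartridge top corners, the lid corners and the handle. The side crop shows the same points: clip tops at (269,236), (405,302), (68,387) and (207,473). I'll fit poses from both.

```bash
cat > h.py <<'E'
import numpy as np,cv2
from scipy.optimize import least_squares
from scipy.spatial.transform import Rotation as R
from rig import manip
def cam(n):
    d=manip.get_image(n); return d
def proj(d,P):
    T=np.linalg.inv(d["T"]); k=np.array([d["k1"],0,0,0,0])
    return cv2.projectPoints(np.array(P,float),cv2.Rodrigues(T[:3,:3])[0],T[:3,3],d["camera_matrix"],k)[0][:,0]
def uncrop(p,s,o): return (np.array(p,float)+.5)/s-.5+np.array(o)
def W(p,L):
    x,y,a=p; L=np.array(L,float); c,s=np.cos(a),np.sin(a)
    return np.c_[x+c*L[:,0]-s*L[:,1],y+s*L[:,0]+c*L[:,1],L[:,2]]
def fit(obs,p0):
    f=lambda p:np.concatenate([(proj(d,W(p,L))-uv).ravel() for d,L,uv in obs])
    r=least_squares(f,p0,loss="soft_l1"); return r.x,[np.round(f(r.x),1)]
def tool():
    s=manip.get_state(); q=s["ee_rot"]; r=R.from_quat([q[1],q[2],q[3],q[0]])
    return s,r
def go(p,yaw=None):
    "tool-frame shift to world TCP p (pointing down), turn so that tool y lies along yaw"
    s,r=tool(); d=r.inv().apply(np.array(p)-s["position"])
    ty=r.apply([0,1,0]); out=None
    if yaw is not None:
        now=np.arctan2(ty[1],ty[0]); t=-(yaw-now); t=(t+np.pi/2)%np.pi-np.pi/2; out=round(t,3)
    print("clock",round(s["clock"],2),"pos",s["position"].round(4),"tool shift",d.round(4),"turn",out,"q6",s["qpos"][5].round(2),"F",s["contact_force"].round(1),"w",round(s["width"],4), "zdir",r.apply([0,0,1]).round(3))
E
python3 - <<'E'
from h import *
t,s=cam("top"),cam("side")
ut=lambda p:uncrop(p,3.3,(170,190)); us=lambda p:uncrop(p,4,(225,165))
cl=[(.054,.1,.093),(-.054,.1,.093),(.054,-.1,.093),(-.054,-.1,.093)]
box=[(t,cl,ut([(73,68),(38,190),(295,125),(262,250)])),(s,cl,us([(68,387),(207,473),(269,236),(405,302)]))]
print("box",*fit(box,[.45,.18,-.2]), [fit([o],[.45,.18,-.2])[0] for o in box])
a,b,h=.045,.014,.055
ct=[(a,b,h),(a,-b,h),(-a,-b,h),(-a,b,h)]
# top: own x toward lower-right
car=[(t,ct,ut([(439,268),(418,293),(352,209),(373,190)])),(s,ct,us([(513,226),(523,243),(398,264),(388,242)]))]
# check side order via projection below
for o in(car[:1],car[1:],car): print("car",*fit(o,[.4,0,-2.2]))
x,y,z=.068,.095,.023
lt=[(x,y,z),(x,-y,z),(-x,-y,z),(-x,y,z)]
hd=[(0,.05,.059),(0,-.05,.059)]
lid=[(t,lt+hd,ut([(499,107),(697,37),(742,172),(548,242),(570,155),(680,117)])),(s,lt,us([(339,165),(338,35),(512,40),(519,170)]))]
for o in(lid[:1],lid[1:],lid): print("lid",*fit(o,[.45,-.2,.3]))
E
```

```text
box [ 0.53070523  0.19348648 -0.26823172] [array([-2.1, -1. , -1.9, -0.6, -0.5, -0.5, -0.4, -0.6,  0.3, -0.1,  1. ,
       -0.9,  1.7, -1.3,  1.8, -0.7])] [array([ 0.52875967,  0.1900867 , -0.27015808]), array([ 0.53239685,  0.19713756, -0.2606277 ])]
car [ 4.55202555e-01 -1.80239475e-03 -2.45800374e+00] [array([ 0.7,  0.4, -0.5, -0.8, -0.7,  0.4,  0.4, -0.1])]
car [ 0.45772387 -0.00258477 -2.4909225 ] [array([-0.4, -0.7,  0.7,  1.2,  0.2,  0.2, -0.4, -0.5])]
car [ 4.56403981e-01 -1.92867437e-03 -2.46881184e+00] [array([ 0.6,  0.2, -0.6, -1.1, -0.5, -0.2,  0.6, -0.6, -0.3, -0.7,  1. ,
        1.2,  0.8,  0.7, -0. , -0. ])]
lid [ 0.54145906 -0.20442445  0.31961325] [array([-1.3, -1.9, -0.9, -1.7,  1.5,  0.8, -0.6,  0.9,  0.9,  0.2,  0.5,
        0.2])]
lid [ 0.54635825 -0.20740895  0.35125943] [array([-0.5,  0.2,  0.5, -1.5, -0.8, -0.5,  0.8,  1.5])]
lid [ 0.54284537 -0.20449726  0.33093811] [array([-1.4, -1.9, -1.2, -2.4,  1.6, -0.1, -0.2,  0.7,  1. , -0.1,  0.4,
       -0.5, -0.4,  0.7,  1.9, -1. ,  0.6,  0.4,  1. ,  2.5])]
```

```bash
cat >> h.py <<'E'
def avg(n,k=6):
    d=cam(n); d["img"]=np.mean([d["img"]]+[cam(n)["img"] for _ in range(k-1)],0).astype(np.uint8); return d
def rect(hx,hy,z,cx=0,cy=0): return [(cx+hx,cy+hy,z),(cx+hx,cy-hy,z),(cx-hx,cy-hy,z),(cx-hx,cy+hy,z)]
def overlay(d,items,o,size,s):
    im=np.ascontiguousarray(d["img"][o[1]:o[1]+size[1],o[0]:o[0]+size[0],::-1])
    im=cv2.resize(im,None,fx=s,fy=s,interpolation=cv2.INTER_CUBIC)
    for p,L,c in items:
        uv=((proj(d,W(p,L))-np.array(o)+.5)*s-.5)
        cv2.polylines(im,[np.round(uv*16).astype(np.int32)],True,c,1,cv2.LINE_AA,4)
    return im
E
python3 - <<'E'
from h import *
import pickle
t,s=avg("top"),avg("side"); pickle.dump((t,s),open("i0.pkl","wb"))
b=[.5305,.1925,-.268]; l=[.543,-.2045,.328]
B=[(b,rect(.068,.095,.08),(0,255,255)),(b,rect(.061,.048,.005,0,.04),(0,255,0)),(b,rect(.068,.095,0),(255,128,0))]
L=[(l,rect(.068,.095,.023),(0,255,255)),(l,rect(.008,.05,.059),(0,255,0)),(l,rect(.028,.075,.028),(255,128,255))]
A=[overlay(t,B,(176,202),(90,72),4.4),overlay(t,L,(316,198),(90,72),4.4),overlay(s,B,(235,217),(100,75),3.96),overlay(s,L,(300,165),(75,54),5.3)]
h=296;A=[cv2.resize(a,(398,h)) for a in A]
cv2.imwrite("pics/ov.png",np.vstack([np.hstack(A[:2]),np.hstack(A[2:])]))
E
```

```text
(no output)
```

View pics/ov.png

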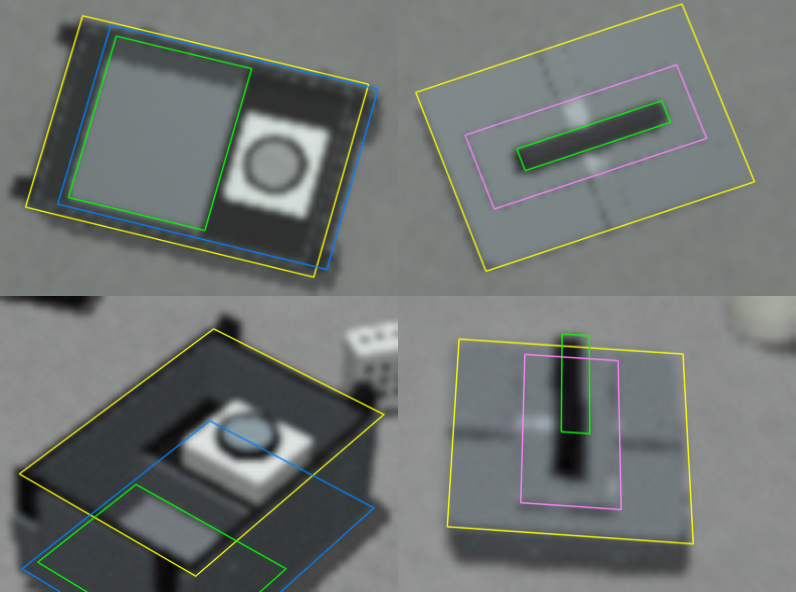

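The overlay shows the lid fit is good: handle and outline agree in both views. The box outline in the top view sits about 2 px above the real dark outline. I'll refine with a silhouette edge fit.

```bash
cat > ref.py <<'E'
from h import *
import pickle
from scipy.optimize import minimize
t,s=pickle.load(open("i0.pkl","rb"))
def sil(d,p,L,g,sgn):
    hull=cv2.convexHull(proj(d,W(p,L)).astype(np.float32))[:,0]
    sc=0;n=0
    c=hull.mean(0)
    for a,b in zip(hull,np.roll(hull,-1,0)):
        e=b-a;l=np.linalg.norm(e)
        if l<4: continue
        nn=np.array([e[1],-e[0]])/l
        if nn@((a+b)/2-c)<0: nn=-nn
        q=a+np.linspace(.08,.92,60)[:,None]*e
        f=lambda k:cv2.remap(g,(q+k*nn)[:,0].astype(np.float32),(q+k*nn)[:,1].astype(np.float32),cv2.INTER_LINEAR).ravel()
        dd=sgn*(f(1.)-f(-1.)); sc+=np.clip(dd,-10,25).mean()*l; n+=l
    return -sc/n
bx=rect(.068,.095,.084)+rect(.068,.095,.0)
a=rect(.068,.095,.023)+rect(.068,.095,.02)
ca=rect(.045,.014,.055)+rect(.045,.014,0)
for name,L,p0,sg in(("box",bx,[.5305,.1925,-.268],1),("lid",a,[.543,-.2045,.328],1),("car",ca,[.4564,-.0019,-2.469],-1)):
    for nm,ds in(("top",[t]),("side",[s]),("both",[t,s])):
        gs=[cv2.GaussianBlur(cv2.cvtColor(d["img"],cv2.COLOR_RGB2GRAY).astype(np.float32),(0,0),.7) for d in ds]
        f=lambda p:sum(sil(d,p,L,g,sg) for d,g in zip(ds,gs))
        best=min((minimize(f,np.array(p0)+[i*.003,j*.003,0],method="Nelder-Mead",options=dict(initial_simplex=np.array(p0)+[i*.003,j*.003,0]+np.array([[0,0,0],[.004,0,0],[0,.004,0],[0,0,.03]]))) for i in(-2,-1,0,1,2) for j in(-2,-1,0,1,2)),key=lambda r:r.fun)
        print(name,nm,best.x.round(4),round(best.fun,2),round(f(p0),2))
E
python3 ref.py
```

```text
box top [ 0.5258  0.1969 -0.2969] -21.64 -19.19
box side [ 0.5336  0.197  -0.2593] -19.57 -18.93
box both [ 0.5304  0.1963 -0.2749] -39.06 -38.12
lid top [ 0.5359 -0.2007  0.3368] -5.17 4.22
lid side [ 0.5342 -0.1725  0.3468] -15.67 -7.18
lid both [ 0.544  -0.1974  0.3511] -8.25 -2.95
car top [ 4.5570e-01 -1.8000e-03 -2.4914e+00] -25.0 -25.0
car side [ 0.4505 -0.0124 -2.4556] -14.09 -7.56
car both [ 0.4559 -0.004  -2.4664] -35.11 -32.56
```

```bash
python3 -c "
from h import *
go([.456,-.0025,.13],-2.467+np.pi/2)"
```

```text
clock 0.8 pos [ 0.2179 -0.5321  0.2534] tool shift [ 0.4211 -0.3999  0.1233] turn -0.286 q6 -0.12 F [ 0.1 -0.5  0.6] w 0.0855 zdir [ 0. -0. -1.]
```

```bash
for i in 1 2 3; do :; done; python3 steer.py '{"motion": [[0.028,-0.0267,0,0],[0.028,-0.0267,0,0],[0.028,-0.0267,0,0],[0.028,-0.0267,0,0],[0.028,-0.0267,0,0]]}' .06 40; python3 steer.py '{"motion": [[0.028,-0.0267,0,0],[0.028,-0.0267,0,0],[0.028,-0.0267,0,0],[0.028,-0.0267,0,0],[0.028,-0.0267,0,0]]}';python3 steer.py '{"motion": [[0.028,-0.0267,0,0],[0.028,-0.0267,0,0],[0.028,-0.0267,0,0],[0.028,-0.0267,0,0],[0.028,-0.0267,0,0]]}'; python3 steer.py '{"motion": [[0,0,0.035,-0.1],[0,0,0.035,-0.1],[0,0,0.035,-0.086],[0,0,0,0]]}'
python3 -c "
from h import *
go([.456,-.0025,.045],-2.467+np.pi/2)"
```

```text
clock: 1.22
position: [0.2973, -0.3539, 0.2533]
ee_rot: [0.0, 0.981, 0.193, 0.0]
contact_force: [0.3, -0.2, -0.6]
width: 0.0599
gripper_force: 0.0
clock: 1.63
position: [0.3762, -0.1772, 0.2536]
ee_rot: [0.0, 0.981, 0.193, 0.0]
contact_force: [0.4, -0.0, -0.9]
width: 0.0598
gripper_force: 0.0
clock: 2.05
position: [0.4552, -0.0003, 0.2536]
ee_rot: [0.0, 0.981, 0.193, 0.0]
contact_force: [-0.6, -0.9, -0.2]
width: 0.0602
gripper_force: 0.0
clock: 2.38
position: [0.4499, -0.001, 0.143]
ee_rot: [-0.003, 0.943, 0.332, -0.006]
contact_force: [-1.3, 0.1, -0.2]
width: 0.0599
gripper_force: 0.0
clock 2.38 pos [ 0.4499 -0.001   0.143 ] tool shift [0.0047 0.0059 0.098 ] turn 0.003 q6 0.74 F [-1.3  0.1 -0.2] w 0.0599 zdir [-0.013  0.002 -1.   ]
```

```bash
python3 steer.py '{"motion": [[0,0,0.02,0],[0,0,0.02,0],[0,0,0,0]]}'
python3 -c "
from h import *
go([.456,-.0025,.045],-2.467+np.pi/2)"
```

```text
clock: 2.63
position: [0.4534, -0.0023, 0.107]
ee_rot: [-0.001, 0.944, 0.33, -0.002]
contact_force: [-1.2, 0.1, -0.2]
width: 0.0602
gripper_force: 0.0
clock 2.63 pos [ 0.4534 -0.0023  0.107 ] tool shift [0.0021 0.002  0.062 ] turn -0.002 q6 0.74 F [-1.2  0.1 -0.2] w 0.0602 zdir [-0.004  0.001 -1.   ]
```

```bash
python3 steer.py '{"motion": [[0.0005,0,0.022,0],[0.0005,0,0.022,0],[0,0,0.018,0],[0,0,0,0],[0,0,0,0]]}'
python3 steer.py '{"motion": [[0,0,0,0],[0,0,0,0],[0,0,0,0]]}' .02 40
python3 steer.py '{"motion": [[0,0,-0.03,0],[0,0,-0.04,0],[0,0,-0.03,0],[0,0,0,0]]}'
python3 -c "
from h import *
b=[.5304,.1955,-.272]
p=W(b,[(0,.04,0)])[0];print(p)
go([p[0],p[1],.16],b[2]+np.pi/2)"
```

```text
clock: 3.05
position: [0.4563, -0.002, 0.0474]
ee_rot: [0.0, 0.944, 0.33, 0.0]
contact_force: [-0.1, -0.6, 1.3]
width: 0.0602
gripper_force: 0.0
clock: 3.3
position: [0.4569, -0.0019, 0.0479]
ee_rot: [0.001, 0.944, 0.331, 0.001]
contact_force: [-0.1, -0.2, 6.4]
width: 0.0272
gripper_force: 39.4
clock: 3.63
position: [0.4598, -0.0022, 0.1526]
ee_rot: [0.003, 0.944, 0.331, 0.006]
contact_force: [1.2, -0.4, -0.4]
width: 0.0273
gripper_force: 40.7
[0.54114634 0.23402942 0.        ]
clock 3.63 pos [ 0.4598 -0.0022  0.1526] tool shift [ 0.2112 -0.1336 -0.0068] turn 0.947 q6 0.74 F [ 1.2 -0.4 -0.4] w 0.0273 zdir [ 0.013 -0.002 -1.   ]
```

```bash
python3 steer.py '{"motion": [[0,0,-0.02,0],[0.030,-0.019,0,0],[0.030,-0.019,0,0],[0.030,-0.019,0,0],[0.030,-0.019,0,0]]}'
python3 steer.py '{"motion": [[0.030,-0.019,0,0],[0.030,-0.019,0,0],[0.030,-0.019,0,0.1],[0,0,0,0.12],[0,0,0,0.12]]}'
python3 steer.py '{"motion": [[0,0,0,0.12],[0,0,0,0.12],[0,0,0,0.12],[0,0,0,0.12],[0,0,0,0.12]]}'
python3 steer.py '{"motion": [[0,0,0,0],[0,0,0,0]]}'
python3 - <<'E'
from h import *
b=[.5304,.1955,-.272]
p=W(b,[(0,.04,0)])[0]
go([p[0],p[1],.06],b[2]+np.pi/2)
t,s=cam("top"),cam("side")
c=manip.get_state()["position"]
ca=[c[0],c[1],b[2]]; z=c[2]-.0479
B=[(b,rect(.068,.095,.08),(0,255,255)),(ca,rect(.045,.014,z+.055),(0,255,0)),(ca,rect(.045,.014,z),(0,0,255))]
cv2.imwrite("pics/o2.png",np.hstack([overlay(t,B,(170,190),(100,100),4),overlay(s,B,(225,190),(100,100),4)]))
E
```

```text
clock: 4.05
position: [0.5017, 0.1338, 0.1665]
ee_rot: [0.0, 0.944, 0.331, 0.0]
contact_force: [1.0, 0.1, -1.2]
width: 0.0275
gripper_force: 40.6
clock: 4.47
position: [0.5365, 0.2355, 0.1656]
ee_rot: [-0.0, 0.986, 0.165, -0.0]
contact_force: [0.1, -0.0, -1.4]
width: 0.0278
gripper_force: 40.6
clock: 4.88
position: [0.5359, 0.2333, 0.1659]
ee_rot: [0.0, 0.991, -0.135, -0.0]
contact_force: [0.0, 0.3, -1.3]
width: 0.0273
gripper_force: 40.6
clock: 5.05
position: [0.5361, 0.2333, 0.166]
ee_rot: [0.0, 0.991, -0.131, -0.0]
contact_force: [0.0, -0.0, -2.4]
width: 0.0273
gripper_force: 40.6
clock 5.05 pos [0.5361 0.2333 0.166 ] tool shift [ 0.0047 -0.0021  0.106 ] turn 0.01 q6 2.12 F [ 0.  -0.  -2.4] w 0.0273 zdir [-0.001 -0.    -1.   ]
```

View pics/o2.png

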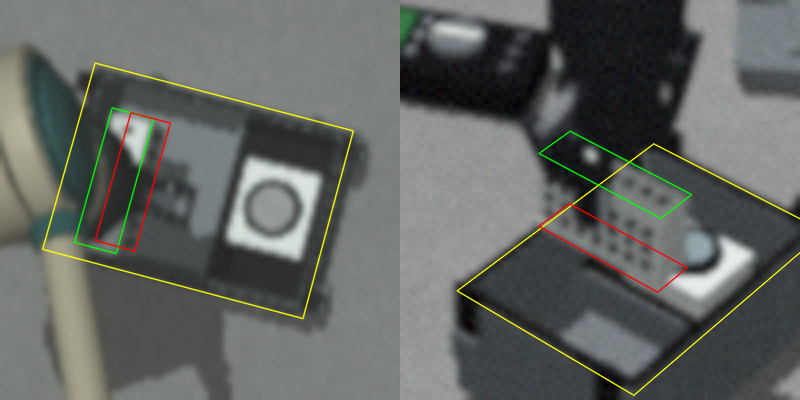

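The cartridge hangs over the compartment as planned; its top edge at (130,110) in the top half matches the robot's pose. Before lowering I'll check the box fit at high zoom using the clean picture.

```bash
python3 - <<'E'
from h import *
import pickle
t,s=pickle.load(open("i0.pkl","rb"))
b=[.5304,.1955,-.272]
t["img"]=cv2.convertScaleAbs(t["img"],alpha=1.7)
B=[(b,rect(.068,.095,.08),(0,255,255)),(b,rect(.061,.048,.005,0,.04),(0,255,0))]+[(b,rect(.0075,.007,.094,i*.054,j*.098),(0,0,255)) for i in(1,-1) for j in(1,-1)]
cv2.imwrite("pics/o3.png",overlay(t,B,(176,203),(92,70),8.5))
E
```

```text
(no output)
```

View pics/o3.png

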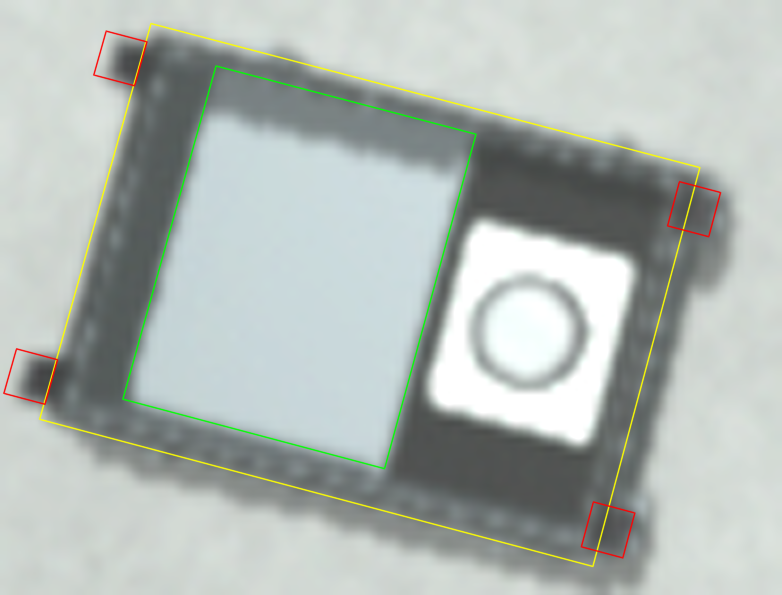

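The dark clip tips at (130,60) and (42,378) sit about 10 px right of the model, and the floor edges agree. So the box is about 1.5 mm lower in y, and I'll use (0.531, 0.194, -0.27). Now I'll lower the cartridge.

```bash
python3 steer.py '{"motion": [[0.0045,0,0.03,0],[0,0,0.03,0],[0,0,0.03,0],[0,0,0.012,0],[0,0,0,0]]}'
python3 steer.py '{"motion": [[0,0,0.005,0],[0,0,0.003,0],[0,0,0,0]]}'
python3 -c "
from h import *
go([.541,.2325,.053],-.27+np.pi/2)"
```

```text
clock: 5.57
position: [0.5381, 0.2313, 0.0607]
ee_rot: [0.002, 0.991, -0.132, -0.004]
contact_force: [-0.6, 0.4, -2.1]
width: 0.0271
gripper_force: 40.5
clock: 5.82
position: [0.5415, 0.2324, 0.0569]
ee_rot: [-0.0, 0.991, -0.132, 0.001]
contact_force: [0.1, 0.9, -0.9]
width: 0.0275
gripper_force: 40.5
clock 5.82 pos [0.5415 0.2324 0.0569] tool shift [-0.0005  0.      0.0039] turn 0.005 q6 2.12 F [ 0.1  0.9 -0.9] w 0.0275 zdir [ 0.002  0.    -1.   ]
```

```bash
python3 steer.py '{"motion": [[0,0,0.002,0],[0,0,0.0015,0],[0,0,0.001,0],[0,0,0,0]]}'
python3 steer.py '{"motion": [[0,0,0,0],[0,0,0,0],[0,0,0,0]]}' .05
python3 steer.py '{"motion": [[0,0,-0.03,0],[0,0,-0.04,0],[0,0,-0.04,0],[0,0,-0.03,0]]}'
python3 -c "
from h import *
go([.5435,-.2025,.19],.335)"
```

```text
clock: 6.15
position: [0.5413, 0.2323, 0.0529]
ee_rot: [-0.0, 0.991, -0.132, 0.001]
contact_force: [-1.9, -1.0, 4.2]
width: 0.0275
gripper_force: 41.2
clock: 6.4
position: [0.5378, 0.2257, 0.0516]
ee_rot: [0.006, 0.991, -0.13, -0.003]
contact_force: [-3.9, -20.2, 5.4]
width: 0.0497
gripper_force: 0.7
clock: 6.73
position: [0.5418, 0.2324, 0.1951]
ee_rot: [-0.001, 0.991, -0.132, 0.002]
contact_force: [1.2, 0.3, -0.0]
width: 0.0502
gripper_force: 0.0
clock 6.73 pos [0.5418 0.2324 0.1951] tool shift [0.1157 0.4192 0.0047] turn 0.97 q6 2.12 F [ 1.2  0.3 -0. ] w 0.0502 zdir [ 0.004  0.001 -1.   ]
```

```bash
python3 steer.py '{"motion": [[0.0096,0.035,0,0],[0.0096,0.035,0,0],[0.0096,0.035,0,0],[0.0096,0.035,0,0],[0.0096,0.035,0,0]]}'
python3 steer.py '{"motion": [[0.0096,0.035,0,0],[0.0096,0.035,0,0],[0.0096,0.035,0,0],[0.0096,0.035,0,0],[0.0096,0.035,0,0]]}'
python3 steer.py '{"motion": [[0.0096,0.035,0,0],[0.0096,0.035,0,0],[0,0,0,-0.12],[0,0,0,-0.12],[0,0,0,-0.12]]}' .04
python3 steer.py '{"motion": [[0,0,0,-0.12],[0,0,0,-0.12],[0,0,0,-0.12],[0,0,0,-0.12],[0,0,0,-0.12]]}'
python3 steer.py '{"motion": [[0,0,0,-0.12],[0,0,0,-0.12],[0,0,0,-0.12],[0,0,0,-0.12],[0,0,0,-0.12]]}'
python3 steer.py '{"motion": [[0,0,0,-0.12],[0,0,0,-0.12],[0,0,0,-0.12],[0,0,0,-0.12],[0,0,0,-0.12]]}'
python3 - <<'E'
from h import *
go([.5435,-.2025,.15],.335)
t,s=avg("top",4),avg("side",4)
b=[.531,.194,-.27]
for d in(t,s):d["img"]=cv2.convertScaleAbs(d["img"],alpha=1.4)
c=W(b,[(0,.04,0)])[0]; c[2]=b[2]
B=[(b,rect(.068,.095,.08),(0,255,255)),(c,rect(.045,.014,.06),(0,255,0))]
cv2.imwrite("pics/o4.png",np.hstack([overlay(t,B,(178,203),(80,80),5),overlay(s,B,(235,215),(80,80),5)]))
E
```

```text
clock: 7.15
position: [0.5411, 0.0493, 0.1922]
ee_rot: [-0.0, 0.991, -0.132, 0.001]
contact_force: [0.7, -0.8, -0.6]
width: 0.0502
gripper_force: 0.0
clock: 7.57
position: [0.5415, -0.1325, 0.1921]
ee_rot: [0.0, 0.991, -0.132, 0.001]
contact_force: [0.1, 0.6, 0.5]
width: 0.0501
gripper_force: 0.0
clock: 7.98
position: [0.5418, -0.2045, 0.1917]
ee_rot: [0.0, 0.999, 0.049, 0.0]
contact_force: [-0.3, 0.2, 0.2]
width: 0.0402
gripper_force: 0.0
clock: 8.4
position: [0.542, -0.2034, 0.1919]
ee_rot: [0.0, 0.939, 0.343, 0.0]
contact_force: [-0.5, -0.7, -0.2]
width: 0.0404
gripper_force: 0.0
clock: 8.82
position: [0.542, -0.2033, 0.1919]
ee_rot: [0.0, 0.796, 0.606, 0.0]
contact_force: [0.8, 0.4, -0.2]
width: 0.0399
gripper_force: 0.0
clock: 9.23
position: [0.542, -0.2033, 0.1919]
ee_rot: [0.0, 0.581, 0.814, 0.0]
contact_force: [0.1, -0.7, -0.6]
width: 0.0398
gripper_force: 0.0
clock 9.23 pos [ 0.542  -0.2033  0.1919] tool shift [0.0003 0.0017 0.0419] turn -0.005 q6 -0.81 F [ 0.1 -0.7 -0.6] w 0.0398 zdir [ 0.001 -0.    -1.   ]
```

View pics/o4.png

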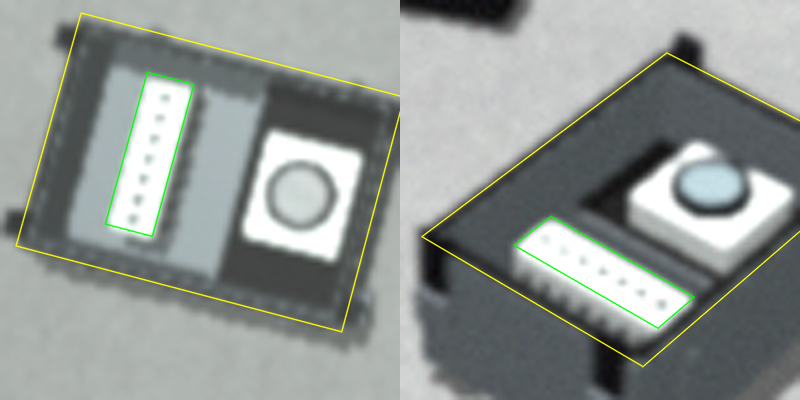

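The cartridge stands in the compartment at (150,155) in the top half, matching the model. Next is the lid handle.

```bash
python3 steer.py '{"motion": [[0,0.0017,0.04,0],[0,0,0.04,0],[0,0,0.03,0],[0,0,0.018,0],[0,0,0,0]]}'
python3 steer.py '{"motion": [[0,0,0.005,0],[0,0,0,0],[0,0,0,0]]}'
python3 steer.py '{"motion": [[0,0,0,0],[0,0,0,0],[0,0,0,0],[0,0,0,0]]}' .005 70
python3 -c "
from h import *
go([.5435,-.2025,.056],.335)"
```

```text
clock: 10.05
position: [0.5405, -0.2013, 0.0596]
ee_rot: [-0.005, 0.584, 0.812, -0.001]
contact_force: [-0.4, 0.5, -0.1]
width: 0.0401
gripper_force: 0.0
clock: 10.3
position: [0.5446, -0.2034, 0.0602]
ee_rot: [0.001, 0.584, 0.812, 0.0]
contact_force: [0.0, 0.5, 0.6]
width: 0.0402
gripper_force: 0.0
clock: 10.63
position: [0.5445, -0.2032, 0.0604]
ee_rot: [0.002, 0.584, 0.812, 0.0]
contact_force: [-0.0, 0.9, 6.2]
width: 0.0146
gripper_force: 68.8
clock 10.63 pos [ 0.5445 -0.2032  0.0604] tool shift [ 0.001  -0.0007  0.0044] turn -0.011 q6 -0.8 F [-0.   0.9  6.2] w 0.0146 zdir [ 0.003 -0.001 -1.   ]
```

```bash
python3 steer.py '{"motion": [[0,0,-0.02,0],[0,0,-0.03,0],[0,0,-0.04,0],[0,0,-0.03,0],[0,0,-0.01,0]]}'
python3 -c "
from h import *
go([.531,.194,.19],-.27)"
```

```text
clock: 11.05
position: [0.5456, -0.2038, 0.1937]
ee_rot: [0.004, 0.584, 0.812, 0.001]
contact_force: [0.5, -0.9, -2.7]
width: 0.0144
gripper_force: 69.3
clock 11.05 pos [ 0.5456 -0.2038  0.1937] tool shift [0.3818 0.1128 0.002 ] turn 0.594 q6 -0.8 F [ 0.5 -0.9 -2.7] w 0.0144 zdir [ 0.008 -0.004 -1.   ]
```

```bash
python3 steer.py '{"motion": [[0.0175,0.005,0,0],[0.0347,0.01025,0,0],[0.0347,0.01025,0,0],[0.0347,0.01025,0,0],[0.0347,0.01025,0,0]]}'
python3 steer.py '{"motion": [[0.0347,0.01025,0,0],[0.0347,0.01025,0,0],[0.0347,0.01025,0,0],[0.0347,0.01025,0,0],[0.0347,0.01025,0,0]]}'
python3 steer.py '{"motion": [[0.0347,0.01025,0,0],[0.0175,0.005,0,0.1],[0,0,0,0.12],[0,0,0,0.12],[0,0,0,0.12]]}'
python3 steer.py '{"motion": [[0,0,0,0.12],[0,0,0,0.014],[0,0,0,0],[0,0,0,0]]}'
python3 -c "
from h import *
go([.531,.194,.17],-.27)"
```

```text
clock: 11.47
position: [0.536, -0.0384, 0.1873]
ee_rot: [-0.001, 0.584, 0.812, -0.001]
contact_force: [0.8, 0.9, -2.1]
width: 0.0144
gripper_force: 69.2
clock: 11.88
position: [0.5293, 0.1424, 0.1873]
ee_rot: [-0.001, 0.584, 0.812, -0.001]
contact_force: [0.9, 0.4, -2.7]
width: 0.0145
gripper_force: 69.2
clock: 12.3
position: [0.5272, 0.1957, 0.187]
ee_rot: [-0.001, 0.755, 0.656, -0.002]
contact_force: [-0.1, -0.3, -2.9]
width: 0.014
gripper_force: 69.3
clock: 12.63
position: [0.528, 0.195, 0.188]
ee_rot: [-0.0, 0.795, 0.606, -0.001]
contact_force: [0.6, 0.5, -2.9]
width: 0.0147
gripper_force: 69.2
clock 12.63 pos [0.528 0.195 0.188] tool shift [-0.0002  0.0031  0.018 ] turn 0.002 q6 0.5 F [ 0.6  0.5 -2.9] w 0.0147 zdir [-0.002 -0.    -1.   ]
```

```bash
python3 steer.py '{"motion": [[0,0.003,0.015,0],[0,0,0.011,0],[0,0,0,0],[0,0,0,0]]}'
python3 - <<'E'
from h import *
go([.531,.194,.1604],-.27)
t,s=avg("top",6),avg("side",6)
b=[.531,.194,-.27]
for d in(t,s):d["img"]=cv2.convertScaleAbs(d["img"],alpha=1.5)
st=manip.get_state();p=st["position"];z=p[2]-.0604
l=[p[0],p[1],b[2]]
B=[(l,rect(.068,.095,z+.023),(0,255,255)),(l,rect(.058,.0865,z),(0,255,0))]+[(b,rect(.0075,.007,.094,i*.054,j*.098),(0,0,255)) for i in(1,-1) for j in(1,-1)]
cv2.imwrite("pics/o5.png",np.hstack([overlay(t,B,(172,197),(88,88),4.5),overlay(s,B,(232,202),(88,88),4.5)]))
E
```

```text
clock: 12.97
position: [0.5308, 0.1941, 0.1621]
ee_rot: [-0.0, 0.796, 0.606, -0.001]
contact_force: [1.1, -0.3, -2.9]
width: 0.0142
gripper_force: 69.2
clock 12.97 pos [0.5308 0.1941 0.1621] tool shift [-0.      0.0002  0.0017] turn 0.001 q6 0.5 F [ 1.1 -0.3 -2.9] w 0.0142 zdir [-0.002 -0.001 -1.   ]
```

View pics/o5.png

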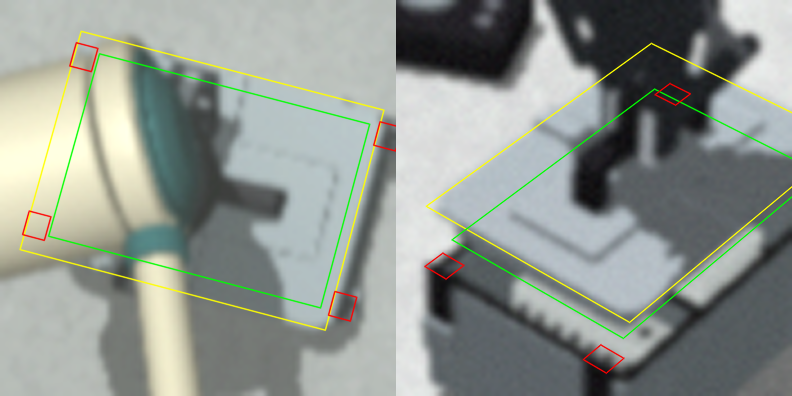

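The side view shows the lid's corners on the model: left at (430,207), near at (632,318). The clips at (440,262) and (598,358) are within 1 px of prediction, so I'll lower gently while watching force.

```bash
python3 steer.py '{"motion": [[0,0,0.008,0],[0,0,0.006,0],[0,0,0.003,0],[0,0,0,0]]}' 
python3 steer.py '{"motion": [[0,0,0.003,0],[0,0,0.003,0],[0,0,0,0]]}'
python3 -c "
from h import *
go([.531,.194,.131],-.27)"
```

```text
clock: 13.9
position: [0.5305, 0.1941, 0.1443]
ee_rot: [-0.001, 0.796, 0.605, -0.001]
contact_force: [-0.8, -0.6, -2.1]
width: 0.015
gripper_force: 69.2
clock: 14.15
position: [0.5315, 0.1944, 0.1393]
ee_rot: [-0.0, 0.796, 0.605, -0.0]
contact_force: [-0.0, 1.0, -2.6]
width: 0.0143
gripper_force: 69.3
clock 14.15 pos [0.5315 0.1944 0.1393] tool shift [-0.0005 -0.0003  0.0083] turn -0.0 q6 0.5 F [-0.   1.  -2.6] w 0.0143 zdir [-0.  0. -1.]
```

Already below the gasket top without contact: the rim is in the mouth.

```bash
python3 steer.py '{"motion": [[0,0,0.003,0],[0,0,0.002,0],[0,0,0,0]]}'
python3 steer.py '{"motion": [[0,0,0.0015,0],[0,0,0.001,0],[0,0,0,0]]}'
python3 -c "
from h import *
go([.531,.194,.131],-.27); print(manip.get_state()['moment'])"
```

```text
clock: 14.4
position: [0.5321, 0.195, 0.1352]
ee_rot: [0.0, 0.796, 0.606, 0.001]
contact_force: [1.3, 2.0, -1.6]
width: 0.0146
gripper_force: 69.4
clock: 14.65
position: [0.5322, 0.1953, 0.1326]
ee_rot: [-0.0, 0.796, 0.605, 0.001]
contact_force: [1.8, 4.3, 1.2]
width: 0.0144
gripper_force: 69.7
clock 14.65 pos [0.5322 0.1953 0.1326] tool shift [-0.0016 -0.0008  0.0016] turn -0.0 q6 0.5 F [1.8 4.3 1.2] w 0.0144 zdir [ 0.002  0.002 -1.   ]
[ 0.75203179 -0.18987288 -0.1141387 ]
```

```bash
python3 steer.py '{"motion": [[0.0005,0,0.001,0],[0,0,0,0],[0,0,0,0]]}'
python3 steer.py '{"motion": [[0,0,0,0],[0,0,0,0],[0,0,0,0]]}' .045
python3 -c "
from h import *
go([.531,.194,.131],-.27)"
python3 steer.py '{"motion": [[0,0,-0.03,0],[0,0,-0.04,0],[0,0,-0.04,0],[0,0,-0.01,0],[0,0,0,0]]}'
```

```text
clock: 14.9
position: [0.5323, 0.1956, 0.1318]
ee_rot: [0.0, 0.796, 0.605, 0.001]
contact_force: [1.5, 4.8, 3.1]
width: 0.0145
gripper_force: 69.9
clock: 15.15
position: [0.5309, 0.194, 0.1309]
ee_rot: [0.0, 0.796, 0.606, -0.001]
contact_force: [0.3, 0.2, 0.4]
width: 0.0449
gripper_force: 0.0
clock 15.15 pos [0.5309 0.194  0.1309] tool shift [ 0.      0.0001 -0.0001] turn 0.0 q6 0.5 F [0.3 0.2 0.4] w 0.0449 zdir [-0.002 -0.002 -1.   ]
clock: 15.57
position: [0.5334, 0.1948, 0.2552]
ee_rot: [0.002, 0.796, 0.605, 0.003]
contact_force: [0.2, 0.1, 0.2]
width: 0.0452
gripper_force: 0.0
```

```bash
python3 steer.py '{"motion": [[0.025,0.018,0,0],[0.025,0.018,0,0],[0.026,0.019,0,0],[0,0,0.03,0],[0,0,0.03,0]]}' 0 40
python3 steer.py '{"motion": [[0,0,0.03,0],[0,0,0.02,0],[0,0,0,0],[0,0,0,0]]}'
python3 -c "
from h import *
p=W([.532,.1955,-.27],[(.055,.076,.125)])[0];go(p,-.27)"
```

```text
clock: 15.98
position: [0.6065, 0.2542, 0.1895]
ee_rot: [0.001, 0.796, 0.606, 0.001]
contact_force: [-0.1, -0.8, -1.5]
width: -0.0002
gripper_force: 0.0
clock: 16.32
position: [0.6031, 0.2526, 0.1384]
ee_rot: [-0.001, 0.796, 0.605, -0.003]
contact_force: [0.1, 0.6, -0.5]
width: -0.0005
gripper_force: 0.0
clock 16.32 pos [0.6031 0.2526 0.1384] tool shift [0.0021 0.0017 0.0133] turn -0.0 q6 0.56 F [ 0.1  0.6 -0.5] w -0.0005 zdir [-0.006 -0.002 -1.   ]
```

```bash
python3 steer.py '{"motion": [[0,0,0.01,0],[0,0,0.006,0],[0,0,0,0],[0,0,0,0]]}' | sed -n '2p;4p'
for i in 1; do python3 steer.py '{"motion": [[0,0,0.003,0],[0,0,0.002,0],[0,0,0,0]]}' | sed -n '2p;4p'; done
python3 -c "
from h import *
p=W([.532,.1955,-.27],[(.055,.076,.112)])[0];go(p,-.27)"
```

```text
position: [0.605, 0.2534, 0.1257]
contact_force: [-0.5, 0.5, 0.9]
position: [0.6048, 0.2534, 0.1202]
contact_force: [-0.4, 0.6, -0.9]
clock 16.9 pos [0.6048 0.2534 0.1202] tool shift [0.0008 0.0003 0.0082] turn 0.0 q6 0.56 F [-0.4  0.6 -0.9] w -0.0002 zdir [ 0. -0. -1.]
```

```bash
python3 steer.py '{"motion": [[0,0,0.003,0],[0,0,0.002,0],[0,0,0,0]]}' | sed -n '2p;4p'
python3 steer.py '{"motion": [[0,0,0.002,0],[0,0,0.002,0],[0,0,0,0]]}' | sed -n '2p;4p'
python3 steer.py '{"motion": [[0,0,0.002,0],[0,0,0.001,0],[0,0,0,0]]}' | sed -n '2p;4p'
python3 steer.py '{"motion": [[0,0,0.002,0],[0,0,0.001,0],[0,0,0,0]]}' | sed -n '2p;4p'
```

```text
position: [0.6048, 0.2534, 0.1148]
contact_force: [0.4, -0.7, -0.2]
position: [0.6049, 0.2534, 0.1113]
contact_force: [-1.0, -0.0, -0.8]
position: [0.6051, 0.2536, 0.1083]
contact_force: [-0.5, 0.5, 1.2]
position: [0.6053, 0.2536, 0.1067]
contact_force: [-1.8, -0.1, 8.4]
```

```bash
python3 steer.py '{"motion": [[0,0,0.002,0],[0,0,0.001,0],[0,0,0,0]]}' | sed -n '2p;4p'
python3 steer.py '{"motion": [[0,0,0.002,0],[0,0,0.001,0],[0,0,0,0]]}' | sed -n '2p;4p'
```

```text
position: [0.6053, 0.2536, 0.1062]
contact_force: [-5.4, -1.6, 19.5]
position: [0.6053, 0.2537, 0.106]
contact_force: [-8.1, -2.6, 31.0]
```

```bash
python3 steer.py '{"motion": [[0,0,-0.02,0],[0,-0.03,-0.005,0],[0,-0.04,0,0],[0,-0.04,0,0],[0,0,0,0]]}' | sed -n '2p;4p'
python3 steer.py '{"motion": [[0,0,0.003,0],[0,0,0.002,0],[0,0,0,0]]}' | sed -n '2p;4p'
python3 -c "
from h import *
p=W([.532,.1955,-.27],[(-.055,.076,.112)])[0];go(p,-.27)"
```

```text
position: [0.4896, 0.2829, 0.1232]
contact_force: [-1.7, -0.2, -0.7]
position: [0.4999, 0.2826, 0.1187]
contact_force: [-0.7, 0.2, -0.5]
clock 19.07 pos [0.4999 0.2826 0.1187] tool shift [ 0.0006 -0.0008  0.0067] turn -0.0 q6 0.66 F [-0.7  0.2 -0.5] w -0.0001 zdir [ 0. -0. -1.]
```

```bash
for r in 1; do python3 steer.py '{"motion": [[0,0,0.002,0],[0,0,0.001,0],[0,0,0,0]]}' | sed -n '2p;4p'
python3 steer.py '{"motion": [[0,0,0.002,0],[0,0,0.001,0],[0,0,0,0]]}' | sed -n '2p;4p'
python3 steer.py '{"motion": [[0,0,0.002,0],[0,0,0.001,0],[0,0,0,0]]}' | sed -n '2p;4p'; done
```

```text
position: [0.4998, 0.2825, 0.1158]
contact_force: [-0.6, 0.4, 0.5]
position: [0.4995, 0.2826, 0.1135]
contact_force: [1.0, -0.7, 3.9]
position: [0.4982, 0.2827, 0.1095]
contact_force: [0.3, 1.0, -0.3]
```

```bash
python3 steer.py '{"motion": [[0,0,0.002,0],[0,0,0.001,0],[0,0,0,0]]}' | sed -n '2p;4p'
python3 steer.py '{"motion": [[0,0,0.002,0],[0,0,0.001,0],[0,0,0,0]]}' | sed -n '2p;4p'
python3 steer.py '{"motion": [[0,0,0.002,0],[0,0,0.001,0],[0,0,0,0]]}' | sed -n '2p;4p'
python3 steer.py '{"motion": [[0,0,0.002,0],[0,0,0.001,0],[0,0,0,0]]}' | sed -n '2p;4p'
```

```text
position: [0.4984, 0.2828, 0.1075]
contact_force: [-1.4, 0.0, 6.2]
position: [0.4985, 0.2829, 0.1061]
contact_force: [-4.6, -0.6, 13.6]
position: [0.4985, 0.2829, 0.1057]
contact_force: [-7.9, -2.7, 28.0]
position: [0.4986, 0.283, 0.1054]
contact_force: [-11.2, -4.3, 43.9]
```

```bash
python3 steer.py '{"motion": [[0,0,-0.02,0],[-0.03,0,-0.008,0],[-0.04,0,0,0],[-0.04,0,0,0],[-0.04,0,0,0]]}' | sed -n '2p;4p'
python3 steer.py '{"motion": [[0,0,0,0],[0,0,0.003,0],[0,0,0.002,0],[0,0,0,0]]}' | sed -n '2p;4p'
python3 -c "
from h import *
p=W([.532,.1955,-.27],[(-.055,-.076,.112)])[0];go(p,-.27)"
```

```text
position: [0.4581, 0.1372, 0.1263]
contact_force: [0.2, -0.5, 0.6]
position: [0.4591, 0.1391, 0.1207]
contact_force: [-0.6, 0.7, 0.8]
clock 21.57 pos [0.4591 0.1391 0.1207] tool shift [-0.0022  0.0002  0.0087] turn 0.001 q6 0.42 F [-0.6  0.7  0.8] w 0.0 zdir [-0.  0. -1.]
```

```bash
python3 steer.py '{"motion": [[0,0,0.002,0],[0,0,0.001,0],[0,0,0,0]]}' | sed -n '2p;4p'
python3 steer.py '{"motion": [[-0.001,0,0.002,0],[0,0,0.001,0],[0,0,0,0]]}' | sed -n '2p;4p'
python3 steer.py '{"motion": [[0,0,0.002,0],[0,0,0.001,0],[0,0,0,0]]}' | sed -n '2p;4p'
python3 steer.py '{"motion": [[0,0,0.002,0],[0,0,0.001,0],[0,0,0,0]]}' | sed -n '2p;4p'
python3 steer.py '{"motion": [[0,0,0.002,0],[0,0,0.001,0],[0,0,0,0]]}' | sed -n '2p;4p'
```

```text
position: [0.4588, 0.139, 0.1178]
contact_force: [0.0, -0.2, -0.8]
position: [0.4588, 0.1376, 0.1154]
contact_force: [-0.1, 0.5, 1.7]
position: [0.4589, 0.1375, 0.1127]
contact_force: [-0.4, 1.1, 3.4]
position: [0.4587, 0.1372, 0.1091]
contact_force: [-0.0, 1.0, 0.5]
position: [0.4589, 0.1371, 0.1071]
contact_force: [-1.6, 1.2, 8.6]
```

```bash
python3 steer.py '{"motion": [[0,0,0.002,0],[0,0,0.002,0],[0,0,0,0]]}' | sed -n '2p;4p'
python3 steer.py '{"motion": [[0,0,0.002,0],[0,0,0.001,0],[0,0,0,0]]}' | sed -n '2p;4p'
python3 steer.py '{"motion": [[0,0,-0.02,0],[0,0.03,-0.008,0],[0,0.04,0,0],[0,0.04,0,0],[0,0,0,0]]}' | sed -n '2p;4p'
python3 steer.py '{"motion": [[0,0,0.003,0],[0,0,0.002,0],[0,0,0,0]]}' | sed -n '2p;4p'
python3 -c "
from h import *
p=W([.532,.1955,-.27],[(.055,-.076,.112)])[0];go(p,-.27)"
```

```text
position: [0.4591, 0.137, 0.1051]
contact_force: [-5.8, -1.7, 24.2]
position: [0.4591, 0.137, 0.1049]
contact_force: [-11.6, -2.5, 45.5]
position: [0.5731, 0.1058, 0.1275]
contact_force: [1.3, 0.2, -0.1]
position: [0.5622, 0.108, 0.1209]
contact_force: [-0.6, 0.3, 0.0]
clock 23.98 pos [0.5622 0.108  0.1209] tool shift [0.0003 0.0026 0.0089] turn 0.0 q6 0.34 F [-0.6  0.3  0. ] w 0.0006 zdir [-0.004 -0.    -1.   ]
```

```bash
python3 steer.py '{"motion": [[0,0,0.002,0],[0,0,0.001,0],[0,0,0,0]]}' | sed -n '2p;4p'
python3 steer.py '{"motion": [[0,0,0.002,0],[0,0,0.001,0],[0,0,0,0]]}' | sed -n '2p;4p'
python3 steer.py '{"motion": [[0,0,0.002,0],[0,0,0.001,0],[0,0,0,0]]}' | sed -n '2p;4p'
python3 steer.py '{"motion": [[0,0,0.002,0],[0,0,0.001,0],[0,0,0,0]]}' | sed -n '2p;4p'
python3 steer.py '{"motion": [[0,0,0.002,0],[0,0,0.001,0],[0,0,0,0]]}' | sed -n '2p;4p'
```

```text
position: [0.5636, 0.1082, 0.1191]
contact_force: [-0.8, 0.6, 0.5]
position: [0.5643, 0.108, 0.1161]
contact_force: [0.1, 0.1, 0.1]
position: [0.5644, 0.1079, 0.113]
contact_force: [-0.7, 0.3, -0.5]
position: [0.5644, 0.1078, 0.11]
contact_force: [0.5, 0.1, -0.1]
position: [0.5647, 0.1079, 0.1075]
contact_force: [-0.8, -1.2, 3.8]
```

```bash
python3 steer.py '{"motion": [[0,0,0.002,0],[0,0,0.002,0],[0,0,0,0]]}' | sed -n '2p;4p'
python3 steer.py '{"motion": [[0,0,0.002,0],[0,0,0.001,0],[0,0,0,0]]}' | sed -n '2p;4p'
python3 steer.py '{"motion": [[0,0,-0.02,0],[0,-0.005,-0.04,0],[0,-0.04,-0.04,0],[-0.04,0,-0.04,0],[-0.04,0,-0.02,0]]}' | sed -n '2p;4p'
python3 steer.py '{"motion": [[-0.04,0,0,0],[-0.04,0,0,0],[-0.04,0,0,0],[-0.04,0,0,0],[-0.04,0,0,0]]}'| sed -n '1,2p;4p'
python3 - <<'E'
from h import *
t,s=avg("top",6),avg("side",6)
for d in(t,s):d["img"]=cv2.convertScaleAbs(d["img"],alpha=1.5)
l=[.532,.1955,-.27]
cv2.imwrite("pics/o6.png",np.hstack([overlay(t,[],(178,200),(80,80),5),overlay(s,[],(235,210),(100,100),4)]))
E
```

```text
position: [0.5648, 0.1078, 0.1054]
contact_force: [-2.7, -2.3, 13.1]
position: [0.5649, 0.1078, 0.1051]
contact_force: [-7.5, -1.5, 28.7]
position: [0.5138, 0.0545, 0.2408]
contact_force: [1.5, -0.5, -0.3]
clock: 26.57
position: [0.4593, -0.1415, 0.2379]
contact_force: [-0.1, 0.0, -0.7]
```

View pics/o6.png

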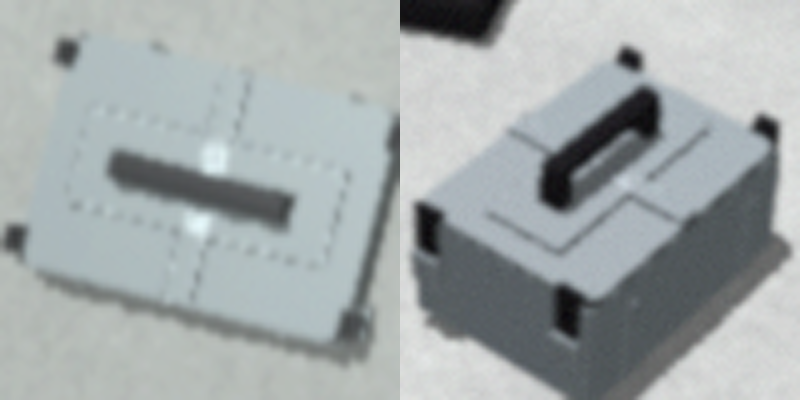

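The lid looks flat: all four clips stand over its corners, at (428,215), (568,300), (628,57) and (766,130) in the side half. I'll confirm by lightly touching the corners.

```bash
python3 -c "
from h import *
for c in[(.055,.076),(-.055,.076),(-.055,-.076)]:
  p=W([.532,.1955,-.27],[(*c,.125)])[0];go(p,-.27)"
```

```text
clock 27.17 pos [ 0.4605 -0.139   0.2379] tool shift [0.4174 0.0355 0.1129] turn 0.002 q6 -0.17 F [ 0.1  0.  -0.3] w 0.0 zdir [ 0. -0. -1.]
clock 27.17 pos [ 0.4605 -0.139   0.2379] tool shift [ 0.4176 -0.0745  0.1129] turn 0.002 q6 -0.17 F [ 0.1  0.  -0.3] w 0.0 zdir [ 0. -0. -1.]
clock 27.17 pos [ 0.4605 -0.139   0.2379] tool shift [ 0.2656 -0.0748  0.1129] turn 0.002 q6 -0.17 F [ 0.1  0.  -0.3] w 0.0 zdir [ 0. -0. -1.]
```

Starting with the -x,-y corner.

```bash
python3 steer.py '{"motion": [[0.038,-0.011,0,0],[0.038,-0.011,0,0],[0.038,-0.011,0,0],[0.038,-0.011,0,0],[0.038,-0.011,0,0]]}'| sed -n '2p;4p'
python3 steer.py '{"motion": [[0.038,-0.011,0,0],[0.038,-0.009,0,0],[0,0,0.04,0],[0,0,0.04,0],[0,0,0.025,0]]}'| sed -n '2p;4p'
python3 steer.py '{"motion": [[0,0,0.008,0],[0,0,0.006,0],[0,0,0.003,0],[0,0,0,0],[0,0,0,0]]}'| sed -n '2p;4p'
python3 steer.py '{"motion": [[0,0,0.002,0],[0,0,0,0],[0,0,0,0]]}'| sed -n '2p;4p'
python3 steer.py '{"motion": [[0,0,0.002,0],[0,0,0,0],[0,0,0,0]]}'| sed -n '2p;4p'
```

```text
position: [0.4575, 0.06, 0.238]
contact_force: [0.8, -0.1, -0.4]
position: [0.457, 0.1379, 0.1303]
contact_force: [-0.3, -0.3, -0.2]
position: [0.4602, 0.1364, 0.1172]
contact_force: [0.2, -0.1, -0.1]
position: [0.4593, 0.1363, 0.1145]
contact_force: [0.1, -0.9, 0.1]
position: [0.4588, 0.1363, 0.1118]
contact_force: [-0.6, 0.1, 0.2]
```

```bash
python3 steer.py '{"motion": [[0,0,0.002,0],[0,0,0,0],[0,0,0,0]]}'| sed -n '2p;4p'
python3 steer.py '{"motion": [[0,0,0.0015,0],[0,0,0,0],[0,0,0,0]]}'| sed -n '2p;4p'
python3 steer.py '{"motion": [[0,0,0.0015,0],[0,0,0,0],[0,0,0,0]]}'| sed -n '2p;4p'
python3 steer.py '{"motion": [[0,0,-0.015,0],[0.038,0,0,0],[0.038,0,0,0],[0.038,0,0,0],[0.038,0,0,0]]}'| sed -n '2p;4p'
python3 steer.py '{"motion": [[0,0,0,0],[0,0,0.006,0],[0,0,0.003,0],[0,0,0,0],[0,0,0,0]]}'| sed -n '2p;4p'
python3 steer.py '{"motion": [[0,0,0.002,0],[0,0,0,0],[0,0,0,0]]}'| sed -n '2p;4p'
python3 steer.py '{"motion": [[0,0,0.002,0],[0,0,0,0],[0,0,0,0]]}'| sed -n '2p;4p'
python3 steer.py '{"motion": [[0,0,0.0015,0],[0,0,0,0],[0,0,0,0]]}'| sed -n '2p;4p'
```

```text
position: [0.4587, 0.1364, 0.1096]
contact_force: [0.4, 0.0, 0.3]
position: [0.4588, 0.1364, 0.1082]
contact_force: [-0.7, -0.2, -0.1]
position: [0.4591, 0.1364, 0.1072]
contact_force: [-0.7, 0.0, 5.0]
position: [0.4997, 0.2843, 0.1218]
contact_force: [0.3, -0.3, -0.3]
position: [0.4986, 0.2814, 0.1122]
contact_force: [-0.2, 0.5, 0.1]
position: [0.4995, 0.2823, 0.111]
contact_force: [-1.5, -0.5, -0.5]
position: [0.4994, 0.2828, 0.1088]
contact_force: [0.4, -0.5, -0.1]
position: [0.4996, 0.283, 0.1076]
contact_force: [-0.7, -0.1, 2.9]
```

Both -x corners are held at caught height. Next is the +x,+y corner.

```bash
python3 steer.py '{"motion": [[0,0,-0.015,0],[0,0.037,0,0],[0,0.037,0,0],[0,0.036,0,0],[0,0,0,0]]}'| sed -n '2p;4p'
python3 steer.py '{"motion": [[0,0,0.006,0],[0,0,0.004,0],[0,0,0.002,0],[0,0,0,0],[0,0,0,0]]}'| sed -n '2p;4p'
python3 steer.py '{"motion": [[0,0,0.002,0],[0,0,0,0],[0,0,0,0]]}'| sed -n '2p;4p'
python3 steer.py '{"motion": [[0,0,0.0015,0],[0,0,0,0],[0,0,0,0]]}'| sed -n '2p;4p'
python3 steer.py '{"motion": [[0,0,-0.015,0],[-0.038,0,0,0],[-0.038,0,0,0],[-0.038,0,0,0],[-0.038,0,0,0]]}'| sed -n '2p;4p'
python3 steer.py '{"motion": [[0,0,0,0],[0,0,0.006,0],[0,0,0.004,0],[0,0,0.002,0],[0,0,0,0]]}'| sed -n '2p;4p'
python3 steer.py '{"motion": [[0,0,0.002,0],[0,0,0,0],[0,0,0,0]]}'| sed -n '2p;4p'
python3 steer.py '{"motion": [[0,0,0.001,0],[0,0,0,0],[0,0,0,0]]}'| sed -n '1,2p;4p'
```

```text
position: [0.6129, 0.2517, 0.1223]
contact_force: [0.8, 0.5, 0.8]
position: [0.6042, 0.2539, 0.1101]
contact_force: [0.1, -0.3, 0.8]
position: [0.6052, 0.2537, 0.1085]
contact_force: [0.1, 0.0, -0.6]
position: [0.6056, 0.2537, 0.1075]
contact_force: [-0.4, 0.9, 3.2]
position: [0.5642, 0.1058, 0.1216]
contact_force: [0.9, -0.6, 0.7]
position: [0.5647, 0.1082, 0.1088]
contact_force: [-0.1, -0.4, 0.5]
position: [0.565, 0.1077, 0.1078]
contact_force: [0.5, 0.5, 0.8]
clock: 33.92
position: [0.5651, 0.1075, 0.1074]
contact_force: [-1.2, 2.5, 4.1]
```

All four corners are held at caught height. I'll retreat and hand in.

```bash
python3 steer.py '{"motion": [[0,0,-0.02,0],[0,0,-0.04,0],[0,0,-0.04,0],[-0.03,0,-0.03,0],[0,0,0,0]]}'|sed -n '2p;4p'
python3 steer.py '{"motion": [[0,0,0,0],[0,0,0,0],[0,0,0,0]]}'|sed -n '1,2p'; python3 -c "
from rig import manip; print(manip.sign_off())"
```

```text
position: [0.5596, 0.0755, 0.243]
contact_force: [0.1, -0.3, 0.8]
clock: 34.58
position: [0.5561, 0.0788, 0.2345]
the job is handed in; nothing more can be done
None
```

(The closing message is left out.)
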